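# Sort mixed-up samples into their colour-coded holders

### The arm

A 6-joint arm with a two-finger parallel gripper is mounted at the origin on a cart in front of the work surface, level with it; the furniture and walls round the work are solid. World frame = base frame: x ahead of the robot, y to its left, z up, the work surface at z = 0. Lengths are in m, angles in rad, forces in N, time in s.
With the tool pointing down it reaches from about 0.3 to 0.775 m from the base axis. Payload 14.6 kg.
Tool frame: the origin (TCP) lies at the very end of the fingers, on their centre line; the grasp point (between the pads) lies 19 mm behind it; z points along the fingers, y is the line along which they close (so a half turn about z gives the same grasp; the last joint's range is limited). The gripper opens to 94 mm and grips with 3 to 60 N. Pads are 16 mm wide; open, the fingers measure 119 mm over their backs; the gripper's body (75 mm by 177 mm) begins 78 mm behind the grasp point.
Start: joints at [1.106, 0.3, 1.521, -0, 1.321, -0.067], TCP at [0.213, 0.507, 0.205] pointing down, gripper open.
Joint ranges: [-3.03, 3.03], [-0.79, 2.21], [0.23, 2.52], [-1.04, 4.18], [0, 3.07], [-2.55, 2.55]. Speed limits (rad/s): [2.22, 2.22, 2.57, 3.14, 3.14, 3.14].

### API

Orientations are given as [roll, pitch, yaw] about the fixed x, y, z axes, in that order (R = Rz(yaw) Ry(pitch) Rx(roll)).
In Python, from station import ctrl, camera, camera_info, finder gives the robot as it stands.
- The arm moves only by the tool carry_out, never from a script. Its argument "motion" is a list of rows, each a list of 2 entries, a list of its own where there are three numbers: the shift along the tool's x, y, z as a fraction of full scale, then the turn about the tool's z as a fraction of full scale. A call has 1 to 12 rows; each row is the pose to reach, as a shift and turn from the pose commanded when the call began, along the tool's axes at that moment, turning the shorter way round; what a row does not reach only later rows make up. Full scale, the value 1, is 200 mm for a shift and 360 degrees for a turn. A row lasts 1/10 s, in which the tool goes at most 50 mm and 8.59 degrees, less where a joint would pass 70% of its speed; a pose out of reach is approached as far as the arm can. A call with a number of a shift or a turn outside -1 to 1 is refused whole. A call with a gripper value outside its range is refused whole. "hand" is the closure, from -1 (fully open) to 1 (shut), set as the call begins (left out, the last holds). The fingers move at their own pace and stop on an object; "force" is the grip in N (left out, the last holds). Time passes only in rows, so rows that repeat a pose let the fingers close. It gives the time, the measured TCP pose, the force, the opening and the grip force at its end, in the units of the state.
- ctrl.get_obs(): the state, without advancing time (a new reading comes with each control period).
- camera(name): name is "side" or "top"; returns (picture, depth): 384x512x3 uint8, blue, green, red; 384x512 float32, m along the optical axis (not along the pixel's ray), 0 where there is no reading.
- camera_info(name): a dict with "camera_matrix" (3x3 intrinsics, pixels), "dist_coeffs" ([k1, k2, p1, p2, k3] as OpenCV has them; the pictures are not rectified), "origin" and "attitude" of the camera in the world. Camera axes: x right, y down, z forward; pixel columns grow to the right and rows downward; lengths in m; the calibration is good to about 2 mm. A picture is of the moment at which its call begins. camera_info takes no time and is no camera call.
- ctrl.hand_in(): hands the job in; it is judged then, once.
Trained networks look in the newest picture that a camera, given by its name, has taken for a name from the list of things; names that differ only in an ending like _2 or _b are one class to them, and where a whole thing is asked for, a point or a joint stands for the part that bears it (a point fixed in the world has none). Each returns a list of dicts, best first, with "conf" (0 to 1); they miss things now and then, are a little off and sometimes report something else, mostly with a low value. They report only what shows in the picture. A call takes as long as a camera call. They do not tell look-alikes from the thing itself.
- finder.boxes_of(camera, query): "location" ([column, row] in pixels, amid what is visible of it).
- finder.cut_out(camera, query): "mask" (384x512 bool, what is visible of it) and "location" ([column, row] in pixels, amid what is visible of it).
- finder.pinpoint(camera, query): "location" ([column, row] in pixels: a listed point, or the origin of a listed thing).
The state is a dict: "time_s": time; "qpos": joint angles; "joint_vel": joint speeds; "tau": joint torques, N m; "ee_pos": TCP position; "eef_rot": TCP orientation; "force": force on the tool from outside, world axes, zero at the start; "moment": the same for the moment, N m; "grip_width": finger opening in m; "grip_force": force on a finger pad.
Only numpy, scipy, OpenCV 4.12 (cv2) and the standard library are available. Lean on these libraries where they do the work, as an engineer would, in place of code of your own. Each camera call takes 0.05 s, during which the arm holds its last target. There are 200 camera calls.

### The job

The four samples on the calorimeter bench are mixed up: put each one into the holder of its own cap colour - the red-capped vial and the black-capped vial upright in the bores of the red and the black block, the blue-capped tube and the orange-capped tube lying in both V saddles and about midway along the cradle with the blue and the orange foot. One vial and one tube now occupy the other's holder. Never lay a vial over, and leave the tape roll and the timer where they are.

Things in the scene. Friction and masses are not known exactly. Their poses are not given: they have to be found in the camera images.
- vial_red: Glass sample vial with a red screw cap and pink contents, at the start standing in the bore of the black block. The body is a glass cylinder 22 mm in diameter, 51 mm tall with its cap; graspable solid height 46 mm. Origin: centre of the underside, z up along the axis. 
- vial_black: Glass sample vial with a black screw cap and cream contents, at the start standing on the bench. The body is a glass cylinder 22 mm in diameter, 51 mm tall with its cap; graspable solid height 46 mm. Origin: centre of the underside, z up along the axis. 
- tube_blue: Clear tube with a blue cap, at the start lying in the cradle with the orange foot (the wrong one). Lies on its side; 110 mm long, body 15.6 mm across, cap 18 mm. Origin: on the axis, mid-length, 9 mm above the bench when lying on it; x along the tube towards the cap (cap x = 42 to 55 mm, tip -55 mm). Grasp across the body near the middle.
- tube_orange: Clear tube with an orange cap, at the start lying on the bench. Lies on its side; 110 mm long, body 15.6 mm across, cap 18 mm. Origin: on the axis, mid-length, 9 mm above the bench when lying on it; x along the tube towards the cap (cap x = 42 to 55 mm, tip -55 mm). Grasp across the body near the middle.
- block_red: Fixed vial block: 70 x 70 mm white foot, red top plate, 18 mm high in all. In the middle one round bore, 39 mm across, 10 mm deep, its floor 8 mm above the worktop; a vial stands in it with play all round. Origin: under the centre, on the worktop; z up.
- block_black: Fixed vial block: 70 x 70 mm white foot, black top plate, 18 mm high in all. In the middle one round bore, 39 mm across, 10 mm deep, its floor 8 mm above the worktop; a vial stands in it with play all round. Origin: under the centre, on the worktop; z up.
- cradle_blue: Fixed tube cradle: blue foot plate 92 x 60 x 6 mm, two white 90 degree V saddles, 8 mm thick, centred at x = -27 and +27 mm (46 mm free between them for fingers), tops 40 mm high and 40 mm apart. A tube lies in both Vs along x, cap at either end, its axis 31 mm above the worktop. Origin: under the centre, on the worktop; x along the lying tube, z up.
- cradle_orange: Fixed tube cradle: orange foot plate 92 x 60 x 6 mm, two white 90 degree V saddles, 8 mm thick, centred at x = -27 and +27 mm (46 mm free between them for fingers), tops 40 mm high and 40 mm apart. A tube lies in both Vs along x, cap at either end, its axis 31 mm above the worktop. Origin: under the centre, on the worktop; x along the lying tube, z up.
- tape_roll: Roll of beige tape lying flat, 98 mm across, 25 mm high; a loose bystander, to be left alone. Origin: centre of the underside. (Beyond the right half of the work stands a fixed grey water bath, some 0.2 m high: its front face is at world x = 0.62 m and it runs from y = -0.11 m to the right; pass in front of it.)
- bench_timer: Small white timer with a display, 47 x 62 x 58 mm high; a loose bystander, to be left alone. Origin: centre of the underside.
Not all that is in view belongs to the job. What is shaped like the vial_red but green is not meant.

How it is judged:
At the end, for the whole second after the job is handed in: Each vial upright (0.1 rad) on the bore floor of the block of its cap colour (within 12 mm, underside 4 to 12 mm up); each tube in both saddles of the cradle of its cap colour (middle within 12 mm, axis 27 to 35 mm up, along it within 0.15 rad); all released, at rest (horizontal distance between vial_red and block_red below 0.012 m and z of vial_red in the frame of block_red between 0.004 and 0.012 m and angle between each of vial_red, vial_black's own z axis and vertical below 0.1 rad and linear speed of each of vial_red, vial_black, tube_blue, tube_orange below 0.02 m/s and horizontal distance between vial_black and block_black below 0.012 m and z of vial_black in the frame of block_black between 0.004 and 0.012 m and horizontal distance between tube_blue and cradle_blue below 0.012 m and z of tube_blue in the frame of cradle_blue between 0.027 and 0.035 m and angle between the x axis of tube_blue and the x axis of cradle_blue, either way round below 0.15 rad and horizontal distance between tube_orange and cradle_orange below 0.012 m and z of tube_orange in the frame of cradle_orange between 0.027 and 0.035 m and angle between the x axis of tube_orange and the x axis of cradle_orange, either way round below 0.15 rad); the robot touches nothing.
It fails at once if a vial is laid over (tilted more than 0.7 rad) (angle between any of vial_red, vial_black's own z axis and vertical above 0.7 rad).
It fails at once if the tape roll or the timer is moved by more than 15 mm (distance of any of tape_roll, bench_timer from where it was at the start of the episode above 0.015 m).
It also fails if it takes over 120 s, if anything falls off the work surface, if the arm or the gripper's body presses on something with over 40 N, if the wrist force passes 120 N, or if a joint passes its speed limit or range.

## Working session

There is one attempt and no reset: what is moved stays moved. The work goes in short steps, Python scripts to look and compute and a tool call to move; the robot and the scene stay as the last step left them, time stands still between calls to the robot, and variables do not carry over. Pictures are saved under pics/ and viewed, at most 14 in all, crops included, and the job is handed in when it is done.

Besides the shell and the picture viewer there is one more tool, called after "Call:" in YAML: its name, and indented under it one key for each argument. carry_out: Moves the arm, as the interface text tells. Its arguments: {"type":"object","properties":{"motion":{"type":"array","items":{"type":"array"}},"hand":{"type":"number"},"force":{"type":"number"}},"required":["motion"]}

```bash
mkdir -p pics; ls; python3 - <<'E'
from station import ctrl,camera,camera_info,finder
import cv2
for n in("top","side"):
    p,d=camera(n); cv2.imwrite(f"pics/{n}0.png",p); i=camera_info(n); print(n,i)
print(ctrl.get_obs())
E
```

```text
pics
top {'camera_matrix': array([[434.82897534,   0.        , 256.3535448 ],
       [  0.        , 434.82897534, 192.40713633],
       [  0.        ,   0.        ,   1.        ]]), 'dist_coeffs': array([-0.0876786,  0.       ,  0.       ,  0.       ,  0.       ]), 'origin': array([ 0.28678052, -0.0326414 ,  1.41610151]), 'attitude': array([-2.95749864, -0.00569514, -1.56341696])}
side {'camera_matrix': array([[420.50088784,   0.        , 252.00203964],
       [  0.        , 420.50088784, 190.32689223],
       [  0.        ,   0.        ,   1.        ]]), 'dist_coeffs': array([-0.11995306,  0.        ,  0.        ,  0.        ,  0.        ]), 'origin': array([0.38115867, 0.89540927, 0.76999453]), 'attitude': array([-2.21425115e+00,  6.47231618e-04, -2.96898228e+00])}
{'time_s': 0.1, 'qpos': array([ 1.10638093e+00,  3.00367760e-01,  1.52151893e+00, -3.51807180e-06,
        1.32070052e+00, -6.65988009e-02]), 'joint_vel': array([ 5.39189170e-04, -3.08852783e-03, -4.77522778e-05, -1.80354219e-05,
       -5.82257714e-05,  2.72644641e-03]), 'tau': array([ 1.76840651e-03, -5.32644296e+01, -3.53279579e+01,  7.10426434e-02,
        2.34771747e-02, -5.97395865e-05]), 'ee_pos': array([0.21297071, 0.50683766, 0.20496931]), 'eef_rot': array([-3.14060007e+00, -6.27872514e-05,  2.74377690e+00]), 'force': array([0.78226742, 0.18331661, 1.33409734]), 'moment': array([-0.00032845, -0.01179446, -0.00533398]), 'grip_force': 0.0, 'grip_width': 0.09398194360320332}
```

View pics/top0.png

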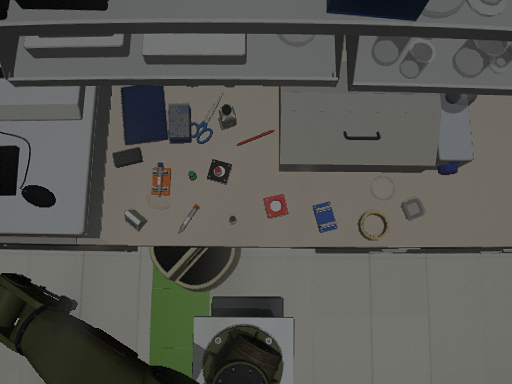

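View pics/side0.png

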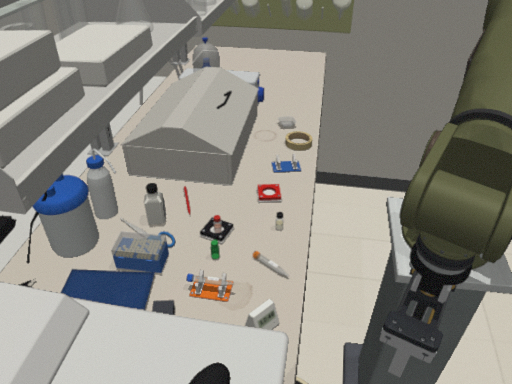

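```bash
cat > h.py <<'E'
from station import ctrl,camera,camera_info,finder
import cv2, numpy as np
from scipy.spatial.transform import Rotation as Ro
def ray(n,uv):
    i=camera_info(n); q=cv2.undistortPoints(np.array([[uv]],float),i["camera_matrix"],i["dist_coeffs"])[0,0]
    return i["origin"], Ro.from_euler("xyz",i["attitude"]).as_matrix()@np.array([*q,1.])
def at_z(n,uv,z):
    o,r=ray(n,uv); return o+r*(z-o[2])/r[2]
def cloud(n,mask,d):
    v,u=np.nonzero(mask&(d>0)); i=camera_info(n)
    q=cv2.undistortPoints(np.c_[u,v].astype(float)[:,None],i["camera_matrix"],i["dist_coeffs"])[:,0]
    P=np.c_[q,np.ones(len(q))]*d[v,u][:,None]
    return P@Ro.from_euler("xyz",i["attitude"]).as_matrix().T+i["origin"], (u,v)
E
python3 - <<'E'
from h import *
np.set_printoptions(precision=4,suppress=True)
Z=dict(vial_red=.008,vial_black=0,tube_blue=.031,tube_orange=.009,block_red=0,block_black=0,cradle_blue=0,cradle_orange=0,tape_roll=0,bench_timer=0)
for n in("top","side"):
    camera(n)
    for k,z in Z.items():
        for r in finder.pinpoint(n,k)[:3]: print(n,k,round(r["conf"],2),np.round(r["location"],1),at_z(n,r["location"],z)[:2])
E
```

```text
top vial_red 0.46 [217.2 173.6] [0.6115 0.0918]
top vial_red 0.42 [195.3 175.4] [0.6048 0.1645]
top vial_black 0.71 [221.3 173.9] [0.6124 0.0788]
top vial_black 0.48 [234.2 217.8] [0.4652 0.0332]
top tube_blue 0.6 [156.7 178.1] [0.5896 0.2877]
top tube_orange 0.71 [187.5 216.7] [0.4663 0.1853]
top block_red 0.94 [279.9 209.5] [ 0.494  -0.1167]
top block_black 0.65 [222.3 171.8] [0.6196 0.0756]
top cradle_blue 0.79 [325.2 217.8] [ 0.4675 -0.2658]
top cradle_orange 0.68 [163.  182.2] [0.5825 0.273 ]
top tape_roll 0.72 [373.7 222.5] [ 0.4528 -0.4265]
top bench_timer 0.88 [137.1 219.8] [0.4555 0.3531]
side vial_red 0.62 [215.1 256.7] [0.5996 0.1831]
side vial_red 0.45 [218.9 231.5] [0.6119 0.0906]
side vial_black 0.68 [279. 226.] [0.4569 0.0321]
side tube_blue 0.59 [209.4 282. ] [0.5868 0.2848]
side tube_orange 0.61 [273.6 265. ] [0.4516 0.1868]
side block_red 0.94 [266.3 189.7] [ 0.5155 -0.1266]
side block_black 0.56 [217.5 230.9] [0.6186 0.0804]
side cradle_blue 0.7 [216.1 231.3] [0.622  0.0827]
side cradle_blue 0.57 [288.6 167.6] [ 0.4607 -0.2595]
side cradle_orange 0.76 [210.6 288.6] [0.5876 0.2783]
side tape_roll 0.87 [299.3 144.7] [ 0.4379 -0.4132]
side bench_timer 0.93 [264.7 327. ] [0.447  0.3616]
side bench_timer 0.4 [280.3 228.5] [0.4522 0.0417]
```

The top view shows the orange cradle (161,180) holding the blue tube, and the black block (219,172) holding the red vial. The orange tube is at (189,218), the black vial at (233,219), the red block at (276,206), and the blue cradle at (325,217). The green decoy is at (193,175), the timer at (135,218) and the tape at (374,225). I'll zoom in and segment.

```bash
python3 - <<'E'
from h import *
p=cv2.imread("pics/top0.png"); a=cv2.resize(p[150:245,120:280],None,fx=5,fy=5,interpolation=cv2.INTER_CUBIC); cv2.imwrite("pics/topA.png",a)
s=cv2.imread("pics/side0.png"); b=cv2.resize(s[150:310,170:330],None,fx=3.7,fy=3.7,interpolation=cv2.INTER_CUBIC); cv2.imwrite("pics/sideA.png",b)
E
```

```text
(no output)
```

View pics/topA.png

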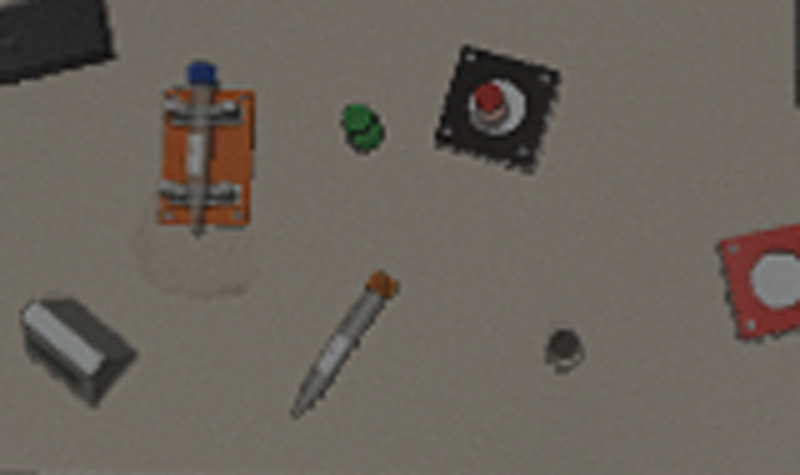

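View pics/sideA.png

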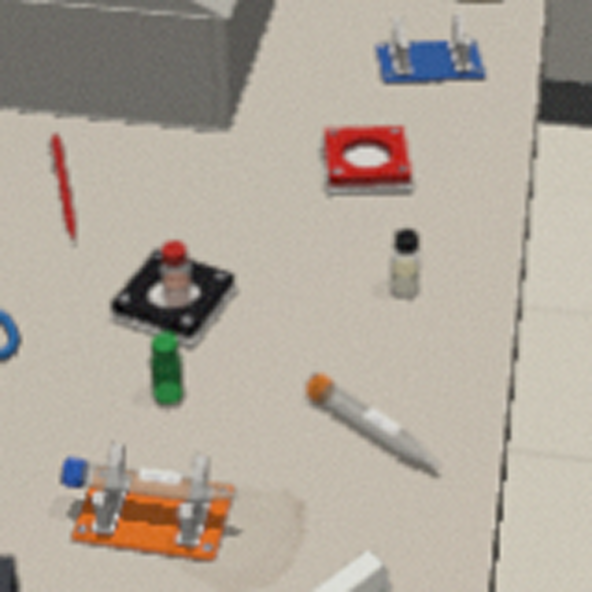

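```bash
cat > seg.py <<'E'
from h import *
np.set_printoptions(precision=4,suppress=True)
RNG=dict(red=[((0,110,50),(6,255,255)),((172,110,50),(180,255,255))],orange=[((7,130,60),(18,255,255))],blue=[((100,110,40),(125,255,255))],black=[((0,0,0),(180,255,48))],white=[((0,0,0),(180,50,255))])
def comps(n,p,col,roi,z,minn=12):
    h=cv2.cvtColor(p,cv2.COLOR_BGR2HSV); m=sum(cv2.inRange(h,a,b) for a,b in RNG[col]).astype(np.uint8)
    k=np.zeros_like(m); x0,y0,x1,y1=roi; k[y0:y1,x0:x1]=m[y0:y1,x0:x1]
    N,l,st,c=cv2.connectedComponentsWithStats(k)
    for j in range(1,N):
        if st[j,4]<minn: continue
        vu=np.argwhere(l==j)[:,::-1].astype(float)
        w=np.array([at_z(n,q,z)[:2] for q in vu])
        r=cv2.minAreaRect((w*1000).astype(np.float32)); print(n,col,"z",z,"px",c[j].round(1),"area",st[j,4],"mean",w.mean(0),"rect mm",np.round(r[0],1),np.round(r[1],1),round(r[2],1))
E
python3 - <<'E'
from seg import *
t,dt=camera("top"); s,ds=camera("side")
comps("top",t,"red",(255,185,295,225),.018); comps("top",t,"red",(205,155,235,190),.059,4)
comps("top",t,"black",(205,155,235,190),.018); comps("top",t,"black",(225,210,242,226),.051,4)
comps("top",t,"blue",(310,195,340,240),.006); comps("top",t,"blue",(150,155,175,180),.031,4)
comps("top",t,"orange",(145,160,180,200),.006); comps("top",t,"orange",(185,200,205,215),.009,4)
comps("side",s,"red",(250,180,290,205),.018); comps("side",s,"red",(210,210,225,225),.054,4)
comps("side",s,"black",(195,210,240,250),.018); comps("side",s,"black",(270,208,290,220),.046,4)
comps("side",s,"blue",(265,155,310,180),.006); comps("side",s,"blue",(180,270,200,285),.031,4)
comps("side",s,"orange",(180,270,240,310),.006); comps("side",s,"orange",(245,245,265,265),.009,4)
# height clouds from depth
for n,d in(("top",dt),("side",ds)):
    P,(u,v)=cloud(n,np.ones(d.shape,bool),d)
    for nm,c in dict(timer=(.45,.355),tape=(.45,-.42),cr_o=(.58,.278),cr_b=(.466,-.262),tube_o=(.46,.185),vr=(.615,.08),vb=(.462,.032),br=(.505,-.12)).items():
        q=P[(abs(P[:,0]-c[0])<.075)&(abs(P[:,1]-c[1])<.075)&(P[:,2]>.013)&(P[:,2]<.12)]
        if len(q): r=cv2.minAreaRect((q[:,:2]*1000).astype(np.float32)); print(n,nm,len(q),"zmax",q[:,2].max(),np.round(r[0]),np.round(r[1]),round(r[2]))
    q=P[(abs(P[:,0]-.5)<.02)&(abs(P[:,1]+.02)<.02)]; print("table z",np.median(q[:,2]))
E
```

```text
top red z 0.018 px [275.5 205.3] area 280 mean [ 0.5052 -0.1015] rect mm [ 505.  -101.2] [66.3 65.6] 13.0
top red z 0.059 px [217.1 168.8] area 24 mean [0.6154 0.0879] rect mm [614.9  86.8] [13.2 16.2] 0.5
top black z 0.018 px [218.8 170.8] area 288 mean [0.6187 0.0859] rect mm [618.6  85.7] [66.4 67.5] 75.1
top black z 0.051 px [231.9 218.2] area 12 mean [0.4576 0.0381] rect mm [457.3  37. ] [11.3 13.4] 45.9
top blue z 0.006 px [323.6 214.5] area 254 mean [ 0.4775 -0.2598] rect mm [ 481.8 -259.1] [65.5 56.8] 15.1
top blue z 0.006 px [326.5 228.4] area 46 mean [ 0.4319 -0.2685] rect mm [ 431.5 -268.4] [14.1 49.4] 5.1
top blue z 0.031 px [160.1 164.1] area 16 mean [0.6368 0.2788] rect mm [635.5 279.1] [10.2 13.7] 0.3
top orange z 0.006 px [165.8 181.6] area 165 mean [0.5834 0.2623] rect mm [585.6 264.6] [30.3 88.9] 89.4
top orange z 0.006 px [154.6 179.8] area 50 mean [0.5892 0.3003] rect mm [590.4 299. ] [44.8 13.4] 3.0
top orange z 0.006 px [154.4 192.2] area 23 mean [0.5472 0.2987] rect mm [549.6 298.6] [17.5 16.7] 2.8
top orange z 0.009 px [195.9 206.4] area 19 mean [0.5007 0.1588
[... 1266 characters left out ...]
 44 zmax 0.053751036213920855 [456.  35.] [19. 19.] 2
top br 284 zmax 0.02559815917180641 [ 505. -102.] [67. 66.] 13
table z -0.00017742296631240162
side timer 630 zmax 0.06122282264272705 [452. 361.] [65. 34.] 44
side tape 247 zmax 0.028916979804340937 [ 444. -419.] [ 93. 103.] 6
side cr_o 472 zmax 0.04353840059164793 [603. 291.] [141.  67.] 26
side cr_b 92 zmax 0.040590944432007836 [ 472. -260.] [63. 51.] 14
side tube_o 154 zmax 0.020119910374364447 [465. 185.] [16. 97.] 57
side vr 445 zmax 0.062188646985779195 [618.  88.] [69. 69.] 75
side vb 106 zmax 0.053009209566913795 [459.  40.] [19. 22.] 24
side br 257 zmax 0.021895664628613476 [505. -99.] [63. 71.] 13
table z 0.00010553337705576649
```

```bash
cat > plan.py <<'E'
from h import *
import sys
def plan(*goal):  # x y z yawdeg (mm): fractions from the present pose
    o=ctrl.get_obs(); e=o["ee_pos"]*1000; R=Ro.from_euler("xyz",o["eef_rot"]).as_matrix()
    yaw=np.degrees(o["eef_rot"][2]); dy=(goal[3]-yaw+180)%360-180
    sh=R.T@(np.array(goal[:3])-e)
    print("t",round(o["time_s"],1),"ee",e.round(1),"rpy",o["eef_rot"].round(3),"shift",(sh/200).round(4),"turn",round(-dy/360,4),"rows",max(np.linalg.norm(sh)/50,abs(dy)/8.59).round(1),"w",round(o["grip_width"],4))
if __name__=="__main__": plan(*map(float,sys.argv[1:]))
E
python3 - <<'E'
from seg import *
t,dt=camera("top"); s,ds=camera("side")
def hull(n,p,col,roi,z):
    h=cv2.cvtColor(p,cv2.COLOR_BGR2HSV); x0,y0,x1,y1=roi
    m=sum(cv2.inRange(h,a,b) for a,b in RNG[col])[y0:y1,x0:x1]
    m=cv2.morphologyEx(m,cv2.MORPH_OPEN,np.ones((2,2),np.uint8))
    w=np.array([at_z(n,q+[x0,y0],z)[:2] for q in np.argwhere(m)[:,::-1].astype(float)])
    r=cv2.minAreaRect((w*1000).astype(np.float32)); print(n,col,np.round(r[0],1),np.round(r[1],1),round(r[2],1))
hull("top",t,"orange",(148,167,180,200),.006); hull("side",s,"orange",(185,270,240,310),.006)
hull("top",t,"blue",(310,195,340,240),.006); hull("side",s,"blue",(265,155,310,180),.006)
for n,d in(("top",dt),("side",ds)):
    P,(u,v)=cloud(n,np.ones(d.shape,bool),d)
    q=P[(abs(P[:,0]-.585)<.08)&(abs(P[:,1]-.278)<.035)&(P[:,2]>.016)&(P[:,2]<.06)]
    for lo,hi in((.535,.552),(.552,.565),(.575,.602),(.602,.62),(.62,.66)):
        g=q[(q[:,0]>lo)&(q[:,0]<hi)]
        if len(g): print(n,lo,hi,len(g),"y",g[:,1].min(),g[:,1].max(),"mean",g.mean(0))
    q=P[(abs(P[:,0]-.60)<.04)&(abs(P[:,1]-.165)<.03)&(P[:,2]>.02)&(P[:,2]<.06)]; print(n,"green",q.mean(0))
from plan import plan
plan(588,279,110,183)
E
```

```text
top orange [582.2 274.2] [88.3 57.2] 0.5
side orange [581.9 292.7] [91.4 46.2] 3.8
top blue [ 467.1 -265.5] [88.5 56.8] 15.1
side blue [ 466.3 -253.2] [87.3 56.6] 17.6
top 0.535 0.552 18 y 0.2748289194792036 0.2845835918218435 mean [0.545  0.2799 0.0331]
top 0.552 0.565 58 y 0.2561804691863274 0.3043953785756735 mean [0.5585 0.2789 0.0326]
top 0.575 0.602 40 y 0.27097582317336955 0.28652288789094915 mean [0.589  0.2787 0.0371]
top 0.602 0.62 64 y 0.256492998181475 0.30398988665661414 mean [0.6117 0.2801 0.0335]
top 0.62 0.66 31 y 0.2715801660423487 0.2893534223106817 mean [0.6319 0.2794 0.0365]
top green [0.6    0.1712 0.0421]
side 0.535 0.552 37 y 0.2768974692781946 0.28766126827303706 mean [0.5449 0.2822 0.0348]
side 0.552 0.565 106 y 0.25605566097600296 0.30725547876482784 mean [0.5575 0.2846 0.0335]
side 0.575 0.602 88 y 0.27384343236407993 0.2900618415423404 mean [0.5881 0.2833 0.0367]
side 0.602 0.62 123 y 0.25834015292125057 0.30442242537828346 mean [0.6112 0.2848 0.0333]
side 0.62 0.66 65 y 0.27373482587360487 0.29018003253357505 mean [0.6304 0.2845 0.0365]
side green [0.5997 0.1797 0.0387]
t 1.4 ee [213.1 507.  205.4] rpy [-3.142  0.     2.744] shift [-2.1699 -0.3249  0.4773] turn -0.0716 rows 9.0 w 0.0939
```

Call:
carry_out:
  motion:
    - [[-0.25,-0.04,0],0]
    - [[-0.5,-0.08,0],0]
    - [[-0.75,-0.12,0],0]
    - [[-1,-0.16,0],0]
  hand: -1
  force: 20

```text
time_s: 1.8
ee_pos: [0.3843, 0.4002, 0.2056]
eef_rot: [3.141, 0.0, 2.744]
force: [1.1, 0.9, 0.3]
grip_width: 0.0938
grip_force: 0.0
```

Call:
carry_out:
  motion:
    - [[-0.25,-0.04,0],0]
    - [[-0.5,-0.08,0],0]
    - [[-0.75,-0.12,0],0]
    - [[-0.98,-0.16,0],0]
    - [[-0.98,-0.16,0],-0.0239]
    - [[-0.98,-0.16,0],-0.0478]
    - [[-0.98,-0.16,0],-0.0716]
    - [[-0.98,-0.16,0],-0.0716]

```text
time_s: 2.6
ee_pos: [0.5513, 0.2959, 0.2053]
eef_rot: [-3.142, -0.0, -3.087]
force: [0.0, -0.5, -0.9]
grip_width: 0.094
grip_force: 0.0
```

```bash
python3 plan.py 588 280 13 181
```

```text
t 2.6 ee [551.3 295.9 205.3] rpy [-3.142 -0.    -3.087] shift [-0.1792 -0.0893  0.9617] turn 0.0059 rows 3.9 w 0.094
```

Call:
carry_out:
  motion:
    - [[-0.17,-0.083,0.1],0.005]
    - [[-0.172,-0.083,0.35],0.005]
    - [[-0.172,-0.083,0.55],0.005]
    - [[-0.172,-0.083,0.75],0.005]
    - [[-0.172,-0.083,0.9],0.005]
    - [[-0.172,-0.083,0.96],0.005]
    - [[-0.172,-0.083,0.96],0.005]
    - [[-0.172,-0.083,0.96],0.005]

```text
time_s: 3.4
ee_pos: [0.5872, 0.2816, 0.0151]
eef_rot: [3.141, 0.002, -3.122]
force: [-0.2, 0.3, 0.6]
grip_width: 0.0938
grip_force: 0.0
```

```bash
python3 plan.py 588 280 13 181; python3 -c "
from h import *
p,d=camera('side'); cv2.imwrite('pics/s1.png',cv2.resize(p[200:330,130:300],None,fx=4,fy=4,interpolation=cv2.INTER_CUBIC))"
```

```text
t 3.4 ee [587.2 281.6  15.1] rpy [ 3.141e+00  2.000e-03 -3.122e+00] shift [-0.0039 -0.0079  0.0106] turn 0.0003 rows 0.1 w 0.0938
```

View pics/s1.png

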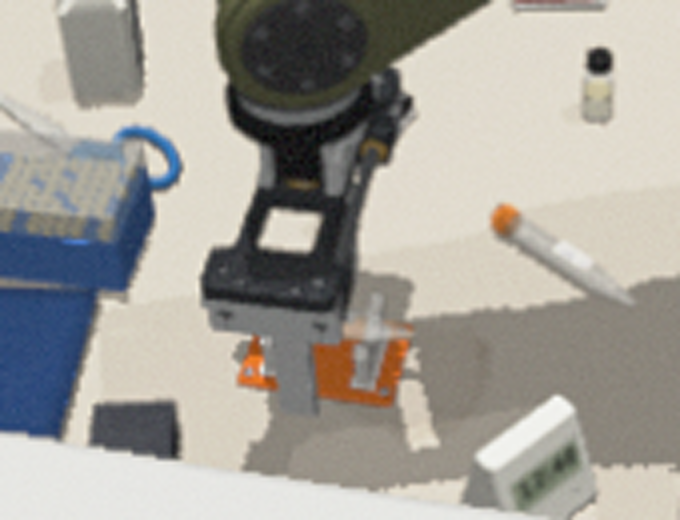

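The gripper straddles the blue tube between the saddles: the finger is at crop (295,370) and the near saddle at (370,340). Closing.

Call:
carry_out:
  motion:
    - [[0,0,0],0]
    - [[0,0,0],0]
    - [[0,0,0],0]
    - [[0,0,0],0]
    - [[0,0,0],0]
    - [[0,0,0],0]
    - [[0,0,0],0]
    - [[0,0,0],0]
  hand: 1
  force: 20

```text
time_s: 4.25
ee_pos: [0.5864, 0.2812, 0.0134]
eef_rot: [-3.142, -0.0, -3.121]
force: [0.7, 0.3, 0.9]
grip_width: 0.0329
grip_force: 0.0
```

Call:
carry_out:
  motion:
    - [[0,0,-0.1],0]
    - [[0,0,-0.3],0]
    - [[0,0,-0.5],0]
    - [[0,0,-0.7],0]
    - [[0,0,-0.7],0]

```text
time_s: 4.75
ee_pos: [0.5883, 0.2821, 0.1598]
eef_rot: [3.138, 0.009, -3.121]
force: [-0.1, -0.7, 1.1]
grip_width: 0.0006
grip_force: 0.0
```

```bash
python3 - <<'E'
from seg import *
from plan import plan
s,ds=camera("side"); t,dt=camera("top")
for n,d in(("top",dt),("side",ds)):
    P,(u,v)=cloud(n,np.ones(d.shape,bool),d)
    q=P[(abs(P[:,0]-.585)<.04)&(abs(P[:,1]-.278)<.045)&(P[:,2]>.02)&(P[:,2]<.055)]
    if len(q):
      r=cv2.minAreaRect((q[:,:2]*1000).astype(np.float32)); print(n,len(q),np.round(r[0],1),np.round(r[1],1),round(r[2],1))
h=cv2.cvtColor(s,cv2.COLOR_BGR2HSV)
comps("side",s,"blue",(140,210,240,300),.17,4)
plan(469,-260.5,150,195)
E
```

```text
top 41 [584.6 264.7] [61.6 19.2] 10.9
side 366 [584.9 281.1] [79.8 51.3] 1.2
side blue z 0.17 px [151.6 269.4] area 693 mean [0.6654 0.3879] rect mm [672.4 371.9] [178.7  51.1] 89.6
side blue z 0.17 px [189.1 277.1] area 34 mean [0.5887 0.3949] rect mm [588.5 394.6] [ 9.5 14.9] 10.4
t 4.8 ee [586.6 281.2 154. ] rpy [ 3.141  0.001 -3.121] shift [ 0.6437 -2.696   0.0178] turn -0.0384 rows 11.1 w 0.0001
```

Fingers are slow: I lifted before they had closed, and the tube hasn't moved. Retrying with a partial opening.

Call:
carry_out:
  motion:
    - [[0,0,0.1],0]
    - [[0,0,0.2],0]
    - [[0,0,0.3],0]
    - [[0,0,0.4],0]
    - [[0,0,0.45],0]
    - [[0,0,0.45],0]
  hand: 0

```text
time_s: 5.45
ee_pos: [0.5853, 0.2807, 0.061]
eef_rot: [-3.14, -0.004, -3.121]
force: [-1.0, -0.1, -0.6]
grip_width: 0.0448
grip_force: 0.0
```

```bash
python3 plan.py 588 280.5 13 181
```

```text
t 5.5 ee [585.3 280.7  61. ] rpy [-3.14  -0.004 -3.121] shift [-0.0142 -0.0012  0.2401] turn 0.0005 rows 1.0 w 0.0448
```

Call:
carry_out:
  motion:
    - [[-0.008,0,0.1],0]
    - [[-0.008,0,0.2],0]
    - [[-0.008,0,0.25],0]
    - [[-0.008,0,0.25],0]

```text
time_s: 5.85
ee_pos: [0.5876, 0.281, 0.0126]
eef_rot: [-3.141, -0.002, -3.121]
force: [0.8, -0.1, 0.8]
grip_width: 0.0468
grip_force: 0.0
```

Call:
carry_out:
  motion:
    - [[0,0,0],0]
    - [[0,0,0],0]
    - [[0,0,0],0]
    - [[0,0,0],0]
    - [[0,0,0],0]
    - [[0,0,0],0]
    - [[0,0,0],0]
    - [[0,0,0],0]
  hand: 1
  force: 20

```text
time_s: 6.65
ee_pos: [0.5883, 0.2798, 0.014]
eef_rot: [-3.14, -0.0, -3.121]
force: [-2.1, -11.4, 5.8]
grip_width: 0.0147
grip_force: 20.0
```

Call:
carry_out:
  motion:
    - [[0,0,-0.1],0]
    - [[0,0,-0.3],0]
    - [[0,0,-0.5],0]
    - [[0,0,-0.7],0]
    - [[0,0,-0.75],0]
    - [[0,0,-0.75],0]

```text
time_s: 7.25
ee_pos: [0.5885, 0.2815, 0.1652]
eef_rot: [3.14, 0.003, -3.121]
force: [-0.2, -0.1, 0.1]
grip_width: 0.0152
grip_force: 20.0
```

```bash
python3 - <<'E'
from seg import *
from plan import plan
s,ds=camera("side"); t,dt=camera("top")
for n,d in(("top",dt),("side",ds)):
    P,(u,v)=cloud(n,np.ones(d.shape,bool),d)
    for lo,hi in((.54,.58),(.59,.63)):
      q=P[(P[:,0]>lo)&(P[:,0]<hi)&(abs(P[:,1]-.278)<.045)&(P[:,2]>.02)&(P[:,2]<.055)]
      if len(q): print(n,len(q),q.mean(0),q.min(0),q.max(0))
o=ctrl.get_obs()["ee_pos"]
comps("side",s,"blue",(140,160,250,300),o[2]+.018,8)
plan(469,-260.5,164,195)
E
```

```text
top 11 [0.5585 0.2591 0.0332] [0.5547 0.2546 0.0207] [0.5625 0.2647 0.0418]
top 21 [0.6119 0.2696 0.028 ] [0.6077 0.2582 0.0205] [0.6169 0.2832 0.0433]
side 86 [0.5572 0.281  0.0307] [0.5536 0.2556 0.0201] [0.5617 0.3069 0.0427]
side 87 [0.6112 0.2812 0.0307] [0.608  0.2577 0.02  ] [0.6162 0.307  0.0429]
side blue z 0.17987731078333652 px [181.6 230.4] area 29 mean [0.6373 0.2826] rect mm [637.5 282.8] [10.4 16.3] 17.2
side blue z 0.17987731078333652 px [151.6 269.4] area 695 mean [0.6607 0.3962] rect mm [667.6 380.7] [175.4  50.2] 89.6
t 7.3 ee [587.5 281.  161.9] rpy [-3.141 -0.002 -3.121] shift [ 0.6484 -2.6947 -0.0073] turn -0.0384 rows 11.1 w 0.0151
```

Call:
carry_out:
  motion:
    - [[0.06,-0.22,0],0]
    - [[0.12,-0.45,0],0]
    - [[0.18,-0.68,0],0]
    - [[0.22,-0.9,0],0]

```text
time_s: 7.75
ee_pos: [0.5461, 0.0986, 0.1615]
eef_rot: [-3.141, -0.003, -3.121]
force: [0.5, -0.5, -0.2]
grip_width: 0.0147
grip_force: 20.0
```

Call:
carry_out:
  motion:
    - [[0.06,-0.22,0],0]
    - [[0.12,-0.45,0],0]
    - [[0.18,-0.68,0],0]
    - [[0.22,-0.9,0],0]

```text
time_s: 8.15
ee_pos: [0.5058, -0.0821, 0.1617]
eef_rot: [3.141, -0.003, -3.121]
force: [0.9, 0.3, -1.0]
grip_width: 0.015
grip_force: 20.0
```

Call:
carry_out:
  motion:
    - [[0.06,-0.22,0],0]
    - [[0.12,-0.45,0],0]
    - [[0.18,-0.68,0],-0.0194]
    - [[0.21,-0.895,0],-0.0384]
    - [[0.21,-0.895,0],-0.0384]
    - [[0.21,-0.895,0],-0.0384]

```text
time_s: 8.75
ee_pos: [0.4683, -0.2605, 0.1616]
eef_rot: [3.139, -0.002, -2.882]
force: [0.1, 0.3, -0.3]
grip_width: 0.0148
grip_force: 20.0
```

```bash
python3 - <<'E'
from seg import *
from plan import plan
s,ds=camera("side"); t,dt=camera("top")
cv2.imwrite('pics/s2.png',cv2.resize(s[80:230,200:350],None,fx=4,fy=4,interpolation=cv2.INTER_CUBIC))
P,_=cloud("side",np.ones(ds.shape,bool),ds)
q=P[(abs(P[:,0]-.469)<.06)&(abs(P[:,1]+.26)<.05)&(P[:,2]>.015)&(P[:,2]<.055)]
if len(q):
  r=cv2.minAreaRect((q[:,:2]*1000).astype(np.float32)); print(len(q),np.round(r[0],1),np.round(r[1],1),round(r[2],1))
comps("side",s,"blue",(220,100,330,180),ctrl.get_obs()["ee_pos"][2]+.018,8)
plan(469,-260.5,15,195)
E
```

```text
89 [ 471.1 -257.3] [63.7 54.4] 16.6
side blue z 0.1803935545872946 px [274. 119.] area 15 mean [ 0.5128 -0.246 ] rect mm [ 512.7 -246. ] [ 6.1 26.7] 7.5
side blue z 0.1803935545872946 px [284.4 166.8] area 142 mean [0.4529 0.0091] rect mm [450.6   5.1] [65.8 44.3] 16.6
side blue z 0.1803935545872946 px [297.8 164.9] area 9 mean [ 0.4203 -0.0054] rect mm [420.3  -4.9] [ 3.8 18.6] 12.7
t 8.8 ee [ 469.  -259.3  162.4] rpy [ 3.14  -0.001 -2.88 ] shift [ 0.0006 -0.0068  0.737 ] turn -0.0001 rows 2.9 w 0.015
```

View pics/s2.png

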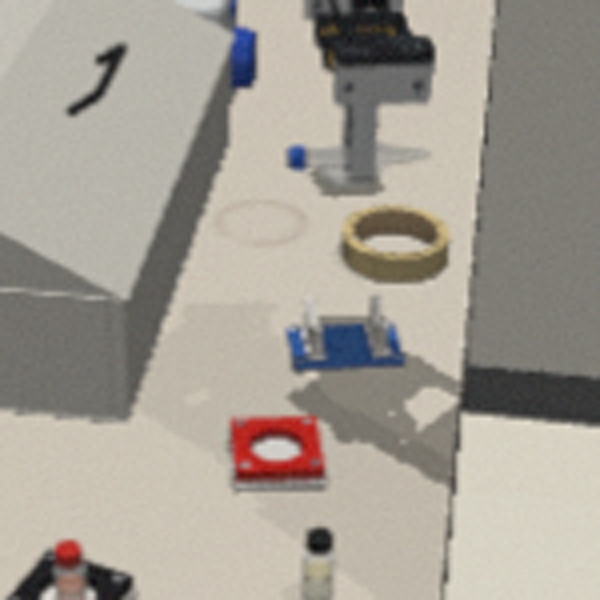

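The tube is held level above the blue cradle, with its cap at crop (297,157) and the cradle at (345,340). Lowering.

Call:
carry_out:
  motion:
    - [[-0.004,0,0.2],0]
    - [[-0.004,0,0.4],0]
    - [[-0.004,0,0.55],0]
    - [[-0.004,0,0.62],0]
    - [[-0.004,0,0.66],0]
    - [[-0.004,0,0.7],0]
    - [[-0.004,0,0.725],0]
    - [[-0.004,0,0.735],0]
    - [[-0.004,0,0.735],0]

```text
time_s: 9.75
ee_pos: [0.4702, -0.2603, 0.0168]
eef_rot: [-3.141, 0.0, -2.88]
force: [0.2, -0.1, -0.2]
grip_width: 0.0148
grip_force: 20.0
```

```bash
python3 - <<'E'
from seg import *
from plan import plan
s,ds=camera("side")
comps("side",s,"blue",(255,140,330,180),.033,5)
cv2.imwrite('pics/s3.png',cv2.resize(s[120:190,240:340],None,fx=6,fy=6,interpolation=cv2.INTER_CUBIC))
plan(470,-260,15,195)
E
```

```text
side blue z 0.033 px [282.4 166.6] area 141 mean [ 0.4775 -0.2127] rect mm [ 472.  -231.6] [83.4 85. ] 15.6
side blue z 0.033 px [298.  165.5] area 8 mean [ 0.429  -0.2272] rect mm [ 429.  -227.2] [ 4.7 17.8] 20.5
t 9.8 ee [ 470.2 -260.3   16.9] rpy [-3.141  0.001 -2.88 ] shift [0.0005 0.0017 0.0097] turn 0.0 rows 0.0 w 0.015
```

View pics/s3.png

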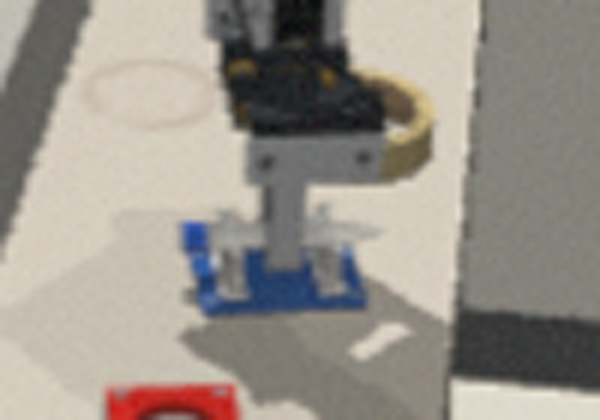

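The finger is centred between the saddles (285,230) and the tube lies across both. I'll ease down 2 mm, release and rise.

Call:
carry_out:
  motion:
    - [[0,0,0.005],0]
    - [[0,0,0.01],0]
    - [[0,0,0.01],0]

```text
time_s: 10.1
ee_pos: [0.4706, -0.261, 0.0155]
eef_rot: [-3.139, 0.001, -2.88]
force: [-0.7, -3.7, 5.3]
grip_width: 0.015
grip_force: 20.0
```

Call:
carry_out:
  motion:
    - [[0,0,0],0]
    - [[0,0,0],0]
    - [[0,0,0],0]
    - [[0,0,0],0]
    - [[0,0,0],0]
  hand: 0

```text
time_s: 10.6
ee_pos: [0.4699, -0.2601, 0.0144]
eef_rot: [3.141, -0.0, -2.88]
force: [-0.5, 1.2, 0.1]
grip_width: 0.0468
grip_force: 0.0
```

Call:
carry_out:
  motion:
    - [[0,0,-0.1],0]
    - [[0,0,-0.3],0]
    - [[0,0,-0.5],0]
    - [[0,0,-0.75],0]
    - [[0,0,-0.75],0]

```text
time_s: 11.1
ee_pos: [0.472, -0.2614, 0.1708]
eef_rot: [-3.134, 0.007, -2.88]
force: [0.9, -0.1, -0.4]
grip_width: 0.0468
grip_force: 0.0
```

```bash
python3 - <<'E'
from seg import *
from plan import plan
s,ds=camera("side"); t,dt=camera("top")
comps("side",s,"blue",(255,140,330,180),.031,5)
P,_=cloud("side",np.ones(ds.shape,bool),ds)
q=P[(abs(P[:,0]-.47)<.08)&(abs(P[:,1]+.26)<.05)&(P[:,2]>.015)&(P[:,2]<.055)]
print(len(q),q.mean(0),q.max(0))
# tube axis direction from thing above saddle-free zones
o=np.array([.470,-.260]);a=np.radians(15);R2=np.array([[np.cos(a),np.sin(a)],[-np.sin(a),np.cos(a)]])
l=(q[:,:2]-o)@R2.T
for lo,hi in((-.06,-.034),(-.02,.02),(.034,.046),(.046,.07)):
    g=(l[:,0]>lo)&(l[:,0]<hi); print(lo,g.sum(),l[g].mean(0) if g.any() else 0,q[g][:,2].max() if g.any() else 0)
print("ext",l.min(0),l.max(0))
plan(461.3,184.4,120,147)
E
```

```text
side blue z 0.031 px [283.2 166.2] area 158 mean [ 0.4753 -0.218 ] rect mm [ 471.4 -231.8] [83.6 79.1] 15.6
side blue z 0.031 px [298. 165.] area 9 mean [ 0.4294 -0.2331] rect mm [ 429.4 -233.2] [ 4.3 23.5] 15.3
208 [ 0.4739 -0.2548  0.033 ] [ 0.5225 -0.2271  0.0415]
-0.06 17 [-0.0416  0.0021] 0.03901234325617298
-0.02 63 [-0.0004  0.0023] 0.04147940002170791
0.034 16 [0.0398 0.0042] 0.041493380822067216
0.046 18 [0.0505 0.0033] 0.04076020060771457
ext [-0.0526 -0.024 ] [0.0544 0.0258]
t 11.2 ee [ 470.2 -260.2  165.1] rpy [-3.14   0.001 -2.88 ] shift [-0.5327  2.1591  0.2234] turn 0.1334 rows 8.9 w 0.047
```

Blue tube is seated. Now the orange tube.

Call:
carry_out:
  motion:
    - [[-0.06,0.24,0],0]
    - [[-0.12,0.48,0],0]
    - [[-0.18,0.72,0],0]
    - [[-0.24,0.95,0],0]

```text
time_s: 11.6
ee_pos: [0.466, -0.0622, 0.1629]
eef_rot: [3.14, -0.002, -2.88]
force: [1.2, 0.1, -0.0]
grip_width: 0.047
grip_force: 0.0
```

Call:
carry_out:
  motion:
    - [[-0.06,0.24,0],0.022]
    - [[-0.12,0.48,0],0.044]
    - [[-0.18,0.72,0],0.066]
    - [[-0.24,0.95,0],0.088]
    - [[-0.24,0.95,0],0.11]
    - [[-0.24,0.95,0],0.1334]
    - [[-0.24,0.95,0],0.1334]

```text
time_s: 12.3
ee_pos: [0.4635, 0.1322, 0.1629]
eef_rot: [-3.14, -0.002, 2.563]
force: [-0.5, -0.6, 0.7]
grip_width: 0.047
grip_force: 0.0
```

```bash
python3 plan.py 461.3 184.4 3 147
```

```text
t 12.3 ee [463.5 132.2 162.9] rpy [-3.140e+00 -2.000e-03  2.563e+00] shift [0.1503 0.2139 0.7995] turn -0.0003 rows 3.4 w 0.047
```

Call:
carry_out:
  motion:
    - [[0.08,0.11,0],0]
    - [[0.15,0.214,0],0]
    - [[0.15,0.214,0.2],0]
    - [[0.15,0.214,0.4],0]
    - [[0.15,0.214,0.6],0]
    - [[0.15,0.214,0.72],0]
    - [[0.15,0.214,0.78],0]
    - [[0.15,0.214,0.785],0]
    - [[0.15,0.214,0.785],0]

```text
time_s: 13.2
ee_pos: [0.4629, 0.1839, 0.0081]
eef_rot: [3.141, 0.0, 2.566]
force: [0.3, 0.2, -0.2]
grip_width: 0.0473
grip_force: 0.0
```

```bash
python3 plan.py 461.3 184.4 3 147;python3 -c "
from h import *
p,d=camera('side'); cv2.imwrite('pics/s4.png',cv2.resize(p[200:300,220:320],None,fx=5,fy=5,interpolation=cv2.INTER_CUBIC))"
```

```text
t 13.2 ee [462.9 183.9   8.1] rpy [3.141 0.    2.566] shift [ 0.0079 -0.0022  0.0254] turn 0.0001 rows 0.1 w 0.0473
```

View pics/s4.png

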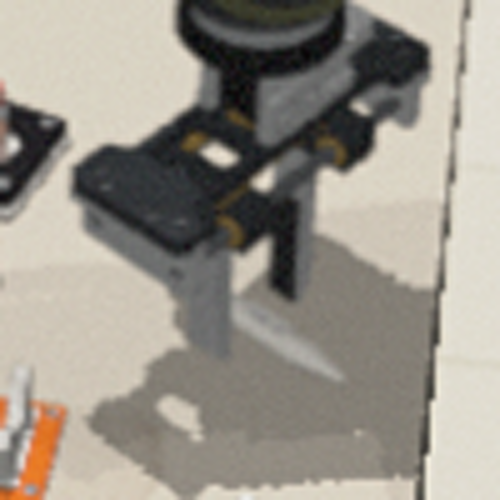

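The fingers straddle the orange tube, whose tip shows at (340,378). Down 6 mm and close.

Call:
carry_out:
  motion:
    - [[0.005,0,0.015],0]
    - [[0.005,0,0.028],0]
    - [[0.005,0,0.028],0]

```text
time_s: 13.55
ee_pos: [0.4616, 0.1846, 0.0019]
eef_rot: [3.141, 0.0, 2.566]
force: [-0.3, -0.2, 0.4]
grip_width: 0.047
grip_force: 0.0
```

Call:
carry_out:
  motion:
    - [[0,0,0],0]
    - [[0,0,0],0]
    - [[0,0,0],0]
    - [[0,0,0],0]
    - [[0,0,0],0]
    - [[0,0,0],0]
    - [[0,0,0],0]
    - [[0,0,0],0]
  hand: 1
  force: 20

```text
time_s: 14.35
ee_pos: [0.4616, 0.1845, 0.0019]
eef_rot: [3.142, 0.0, 2.565]
force: [-0.2, 0.1, 0.9]
grip_width: 0.0147
grip_force: 20.0
```

Call:
carry_out:
  motion:
    - [[0,0,-0.1],0]
    - [[0,0,-0.3],0]
    - [[0,0,-0.5],0]
    - [[0,0,-0.6],0]
    - [[0,0,-0.6],0]

```text
time_s: 14.85
ee_pos: [0.4628, 0.185, 0.1246]
eef_rot: [3.138, 0.003, 2.565]
force: [-0.3, -0.4, -1.1]
grip_width: 0.0151
grip_force: 20.0
```

```bash
python3 - <<'E'
from seg import *
from plan import plan
s,ds=camera("side")
comps("side",s,"orange",(220,170,270,270),ctrl.get_obs()["ee_pos"][2]+.007,8)
plan(584.5,280.5,122,180.5)
E
```

```text
side orange z 0.12950080395360383 px [254.1 218.8] area 8 mean [0.5044 0.162 ] rect mm [505.2 162.3] [ 3.9 12.8] 42.8
t 14.9 ee [461.9 184.7 122.5] rpy [3.14  0.001 2.565] shift [-0.2528  0.7356  0.004 ] turn -0.0931 rows 3.9 w 0.0147
```

Call:
carry_out:
  motion:
    - [[-0.06,0.18,0],-0.022]
    - [[-0.12,0.36,0],-0.044]
    - [[-0.18,0.54,0],-0.066]
    - [[-0.253,0.735,0],-0.0931]
    - [[-0.253,0.735,0],-0.0931]
    - [[-0.253,0.735,0.2],-0.0931]
    - [[-0.253,0.735,0.3],-0.0931]
    - [[-0.253,0.735,0.4],-0.0931]
    - [[-0.253,0.735,0.4],-0.0931]

```text
time_s: 15.8
ee_pos: [0.5817, 0.2791, 0.0375]
eef_rot: [-3.139, -0.006, -3.134]
force: [0.1, 0.3, -0.3]
grip_width: 0.0151
grip_force: 20.0
```

```bash
python3 - <<'E'
from seg import *
from plan import plan
s,ds=camera("side"); t,_=camera("top")
comps("side",s,"orange",(160,230,260,310),ctrl.get_obs()["ee_pos"][2]+.007,8)
cv2.imwrite('pics/s5.png',cv2.resize(s[210:310,150:270],None,fx=5,fy=5,interpolation=cv2.INTER_CUBIC))
plan(584.5,280.5,26,180.5)
E
```

```text
side orange z 0.048394724739841584 px [191.5 276.5] area 8 mean [0.6259 0.2907] rect mm [625.9 290.7] [7.1 3. ] 10.4
side orange z 0.048394724739841584 px [211.3 290.7] area 454 mean [0.5718 0.3224] rect mm [574.2 318.3] [85.7 54.3] 1.0
t 15.9 ee [583.6 279.9  41.4] rpy [-3.141 -0.001 -3.133] shift [-0.0045  0.003   0.077 ] turn -0.0001 rows 0.3 w 0.0146
```

View pics/s5.png

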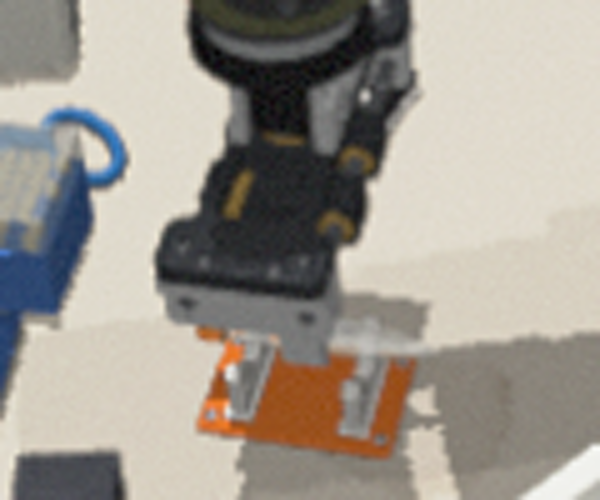

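The tube is just above the V's and the finger is centred between the saddles (310,345). Lowering to the seat.

Call:
carry_out:
  motion:
    - [[-0.002,0,0.03],0]
    - [[-0.002,0,0.055],0]
    - [[-0.002,0,0.07],0]
    - [[-0.002,0,0.08],0]
    - [[-0.002,0,0.08],0]

```text
time_s: 16.4
ee_pos: [0.5844, 0.2802, 0.0257]
eef_rot: [-3.141, -0.0, -3.133]
force: [-0.1, -0.5, 0.0]
grip_width: 0.0149
grip_force: 20.0
```

```bash
python3 plan.py 584.5 280.5 24 180.5; python3 -c "
from station import ctrl;print(ctrl.get_obs()['force'])"
```

```text
t 16.4 ee [584.4 280.2  25.7] rpy [-3.141 -0.    -3.133] shift [-0.0004  0.0015  0.0083] turn 0.0 rows 0.0 w 0.0149
[-0.06169797 -0.53171958  0.01011878]
```

Call:
carry_out:
  motion:
    - [[0,0,0.005],0]
    - [[0,0,0.008],0]
    - [[0,0,0.008],0]

```text
time_s: 16.7
ee_pos: [0.5847, 0.2801, 0.0248]
eef_rot: [-3.142, 0.001, -3.133]
force: [-2.0, -1.5, 4.6]
grip_width: 0.0148
grip_force: 20.0
```

Call:
carry_out:
  motion:
    - [[0,0,0],0]
    - [[0,0,0],0]
    - [[0,0,0],0]
    - [[0,0,0],0]
    - [[0,0,0],0]
  hand: 0

```text
time_s: 17.2
ee_pos: [0.5845, 0.2803, 0.0242]
eef_rot: [-3.142, -0.0, -3.133]
force: [-1.4, -0.5, -0.0]
grip_width: 0.0465
grip_force: 0.0
```

Call:
carry_out:
  motion:
    - [[0,0,-0.1],0]
    - [[0,0,-0.3],0]
    - [[0,0,-0.5],0]
    - [[0,0,-0.65],0]
    - [[0,0,-0.65],0]

```text
time_s: 17.7
ee_pos: [0.5861, 0.2809, 0.1592]
eef_rot: [3.139, 0.007, -3.133]
force: [0.5, 0.1, 0.2]
grip_width: 0.0468
grip_force: 0.0
```

```bash
python3 - <<'E'
from seg import *
from plan import plan
s,ds=camera("side")
comps("side",s,"orange",(180,260,240,310),.031,5)
P,_=cloud("side",np.ones(ds.shape,bool),ds)
q=P[(abs(P[:,0]-.584)<.08)&(abs(P[:,1]-.281)<.035)&(P[:,2]>.018)&(P[:,2]<.055)]
for lo,hi in((.52,.55),(.567,.602),(.62,.632),(.632,.65)):
    g=q[(q[:,0]>lo)&(q[:,0]<hi)]; print(lo,len(g),g.mean(0) if len(g) else 0,g[:,2].max() if len(g) else 0)
print(q.min(0),q.max(0))
plan(616,87.5,130,90)
plan(616,87.5,130,270)
E
```

```text
side orange z 0.031 px [209.2 290.8] area 427 mean [0.5811 0.3098] rect mm [588.6 306.4] [ 56.5 111.2] 79.3
0.52 50 [0.5404 0.2826 0.0354] 0.04053816134229138
0.567 111 [0.5843 0.2834 0.0368] 0.04319898867770622
0.62 38 [0.6262 0.2839 0.0373] 0.041625881389027786
0.632 16 [0.6343 0.2848 0.0356] 0.04309580864824947
[0.5261 0.2566 0.0187] [0.6372 0.3061 0.0432]
t 17.8 ee [585.2 280.5 156.3] rpy [ 3.14   0.003 -3.133] shift [-0.1451 -0.9667  0.1305] turn 0.2514 rows 10.5 w 0.047
t 17.8 ee [585.2 280.5 156.3] rpy [ 3.14   0.003 -3.133] shift [-0.1451 -0.9667  0.1305] turn -0.2486 rows 10.4 w 0.047
```

Orange tube is seated. Now the red vial, gripping along world x to stay clear of the green decoy.

Call:
carry_out:
  motion:
    - [[-0.04,-0.24,0],0.023]
    - [[-0.07,-0.48,0],0.046]
    - [[-0.11,-0.72,0],0.069]
    - [[-0.145,-0.966,0],0.092]
    - [[-0.145,-0.966,0],0.115]
    - [[-0.145,-0.966,0],0.138]
    - [[-0.145,-0.966,0],0.161]
    - [[-0.145,-0.966,0],0.184]
    - [[-0.145,-0.966,0],0.207]
    - [[-0.145,-0.966,0],0.23]
    - [[-0.145,-0.966,0],0.2514]
    - [[-0.145,-0.966,0],0.2514]

```text
time_s: 18.95
ee_pos: [0.6147, 0.0872, 0.1527]
eef_rot: [-3.139, 0.0, 1.569]
force: [-0.1, 1.0, -0.1]
grip_width: 0.0468
grip_force: 0.0
```

```bash
python3 plan.py 616 87.5 24 90
```

```text
t 18.9 ee [614.7  87.2 152.7] rpy [-3.139  0.     1.569] shift [0.0014 0.0081 0.6433] turn -0.0004 rows 2.6 w 0.0468
```

Call:
carry_out:
  motion:
    - [[0.001,0.003,0.15],0]
    - [[0.001,0.003,0.3],0]
    - [[0.001,0.003,0.4],0]
    - [[0.001,0.003,0.5],0]
    - [[0.001,0.003,0.58],0]
    - [[0.001,0.003,0.64],0]
    - [[0.001,0.003,0.65],0]
    - [[0.001,0.003,0.65],0]

```text
time_s: 19.75
ee_pos: [0.6159, 0.0875, 0.0243]
eef_rot: [-3.142, 0.0, 1.571]
force: [0.1, 0.5, 0.3]
grip_width: 0.0468
grip_force: 0.0
```

```bash
python3 plan.py 616 87.5 24 90;python3 -c "
from h import *
p,d=camera('side'); cv2.imwrite('pics/s6.png',cv2.resize(p[170:270,165:285],None,fx=5,fy=5,interpolation=cv2.INTER_CUBIC))"
```

```text
t 19.8 ee [615.9  87.5  24.3] rpy [-3.142  0.     1.571] shift [0.     0.0006 0.0015] turn 0.0001 rows 0.0 w 0.0468
```

View pics/s6.png

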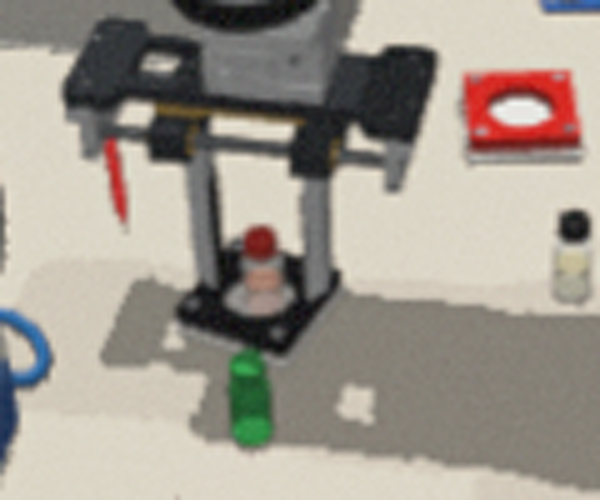

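The red vial (262,270) stands between the open fingers, clear of the green decoy.

Call:
carry_out:
  motion:
    - [[0,0,0],0]
    - [[0,0,0],0]
    - [[0,0,0],0]
    - [[0,0,0],0]
    - [[0,0,0],0]
    - [[0,0,0],0]
    - [[0,0,0],0]
  hand: 1
  force: 20

```text
time_s: 20.5
ee_pos: [0.616, 0.0875, 0.0246]
eef_rot: [3.141, -0.0, 1.571]
force: [-1.0, -0.3, 4.5]
grip_width: 0.0217
grip_force: 20.0
```

```bash
python3 plan.py 505 -100.5 125 90
```

```text
t 20.5 ee [616.   87.5  24.6] rpy [ 3.141 -0.     1.571] shift [-0.9401 -0.5546 -0.5024] turn -0.0 rows 4.8 w 0.0217
```

Call:
carry_out:
  motion:
    - [[0,0,-0.1],0]
    - [[0,0,-0.3],0]
    - [[0,0,-0.5],0]
    - [[-0.15,-0.09,-0.5],0]
    - [[-0.34,-0.2,-0.5],0]
    - [[-0.53,-0.31,-0.5],0]
    - [[-0.72,-0.42,-0.5],0]
    - [[-0.86,-0.51,-0.5],0]
    - [[-0.94,-0.555,-0.5],0]
    - [[-0.94,-0.555,-0.5],0]

```text
time_s: 21.5
ee_pos: [0.5039, -0.1021, 0.1243]
eef_rot: [-3.141, 0.0, 1.568]
force: [1.0, 0.0, -0.0]
grip_width: 0.0218
grip_force: 20.0
```

```bash
python3 - <<'E'
from seg import *
from plan import plan
s,ds=camera("side"); t,_=camera("top")
e=ctrl.get_obs()["ee_pos"]
comps("side",s,"red",(235,110,300,205),e[2]+.03,5)
comps("side",s,"red",(235,110,300,205),.018,5)
plan(505,-100.5,25,90)
E
```

```text
side red z 0.15426072599766671 px [270.2 151.8] area 30 mean [ 0.5035 -0.0982] rect mm [504.1 -99.7] [16.8 26.6] 8.2
side red z 0.15426072599766671 px [268.8 191.7] area 273 mean [0.4815 0.0848] rect mm [481.5  83.6] [53.1 60.6] 9.9
side red z 0.018 px [270.2 151.8] area 30 mean [ 0.5305 -0.3181] rect mm [ 531.3 -319.9] [20.5 32.5] 8.2
side red z 0.018 px [268.8 191.7] area 273 mean [ 0.5037 -0.0946] rect mm [503.6 -96.1] [64.9 74. ] 9.9
t 21.6 ee [ 505.  -100.4  124.3] rpy [ 3.141 -0.     1.57 ] shift [-0.0008  0.0001  0.4963] turn -0.0001 rows 2.0 w 0.0216
```

Call:
carry_out:
  motion:
    - [[0,0,0.15],0]
    - [[0,0,0.3],0]
    - [[0,0,0.4],0]
    - [[0,0,0.45],0]
    - [[0,0,0.475],0]
    - [[0,0,0.49],0]
    - [[0,0,0.498],0]
    - [[0,0,0.498],0]
    - [[0,0,0.498],0]

```text
time_s: 22.5
ee_pos: [0.5051, -0.1006, 0.0252]
eef_rot: [3.141, 0.0, 1.571]
force: [0.5, -0.3, -0.2]
grip_width: 0.0215
grip_force: 20.0
```

```bash
python3 plan.py 505 -100.5 24.5 90;python3 -c "
from h import *
p,d=camera('side'); cv2.imwrite('pics/s7.png',cv2.resize(p[130:210,220:320],None,fx=6,fy=6,interpolation=cv2.INTER_CUBIC))"
```

```text
t 22.5 ee [ 505.1 -100.6   25.2] rpy [3.141 0.    1.571] shift [ 0.0003 -0.0005  0.0035] turn -0.0 rows 0.0 w 0.0215
```

View pics/s7.png

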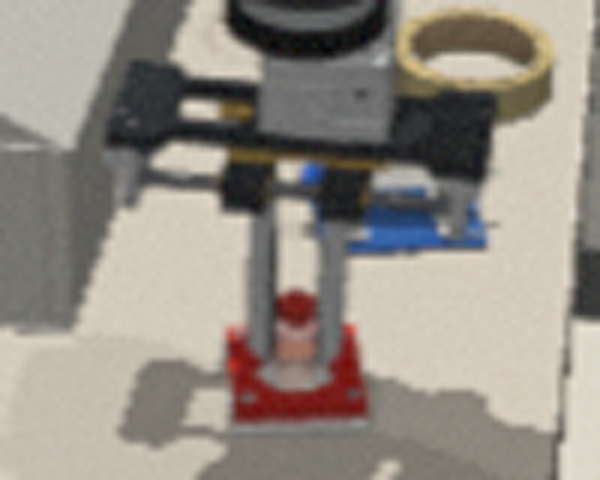

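The red vial is in the red bore, centred (295,340). Down 0.8 mm, release and rise.

Call:
carry_out:
  motion:
    - [[0,0,0.002],0]
    - [[0,0,0.004],0]
    - [[0,0,0.004],0]

```text
time_s: 22.85
ee_pos: [0.505, -0.1006, 0.0245]
eef_rot: [3.141, 0.0, 1.571]
force: [-2.4, 0.8, 6.9]
grip_width: 0.0214
grip_force: 20.0
```

Call:
carry_out:
  motion:
    - [[0,0,0],0]
    - [[0,0,0],0]
    - [[0,0,0],0]
    - [[0,0,0],0]
    - [[0,0,0],0]
  hand: 0

```text
time_s: 23.35
ee_pos: [0.5047, -0.1005, 0.0238]
eef_rot: [-3.141, -0.0, 1.571]
force: [-1.0, -0.3, -0.2]
grip_width: 0.047
grip_force: 0.0
```

Call:
carry_out:
  motion:
    - [[0,0,-0.1],0]
    - [[0,0,-0.3],0]
    - [[0,0,-0.5],0]
    - [[0,0,-0.6],0]
    - [[0,0,-0.6],0]

```text
time_s: 23.85
ee_pos: [0.506, -0.1008, 0.1467]
eef_rot: [3.137, 0.001, 1.571]
force: [0.5, -0.5, 0.5]
grip_width: 0.0469
grip_force: 0.0
```

```bash
python3 - <<'E'
from seg import *
from plan import plan
s,ds=camera("side"); t,_=camera("top")
comps("side",s,"red",(250,165,290,205),.054,5); comps("side",s,"red",(250,165,290,205),.018,5)
comps("side",s,"black",(270,205,292,222),.046,4)
plan(457.5,38.5,20,90)
E
```

```text
side red z 0.054 px [269.  181.4] area 25 mean [ 0.5043 -0.0964] rect mm [504.1 -96. ] [11.7 25.2] 8.2
side red z 0.054 px [268.9 192.4] area 234 mean [ 0.4969 -0.0438] rect mm [497.7 -48.6] [61.7 70.5] 9.9
side red z 0.018 px [269.  181.4] area 25 mean [ 0.5104 -0.1463] rect mm [ 510.2 -145.8] [12.3 26.5] 8.2
side red z 0.018 px [268.9 192.4] area 234 mean [ 0.5027 -0.091 ] rect mm [503.6 -96.1] [64.8 74. ] 9.9
side black z 0.046 px [279.2 214.8] area 25 mean [0.4574 0.0389] rect mm [458.   37.9] [10.7 21. ] 6.8
t 23.9 ee [ 504.6 -100.4  143.2] rpy [-3.141 -0.     1.571] shift [ 0.6947 -0.2351  0.6163] turn -0.0 rows 3.8 w 0.0469
```

Red vial is in. Now the black vial; TCP 16 mm there corresponds to 24 mm in the bore.

Call:
carry_out:
  motion:
    - [[0.2,-0.07,0],0]
    - [[0.4,-0.14,0],0]
    - [[0.6,-0.2,0],0]
    - [[0.695,-0.235,0],0]
    - [[0.695,-0.235,0.1],0]
    - [[0.695,-0.235,0.3],0]
    - [[0.695,-0.235,0.42],0]
    - [[0.695,-0.235,0.52],0]
    - [[0.695,-0.235,0.6],0]
    - [[0.695,-0.235,0.636],0]
    - [[0.695,-0.235,0.636],0]

```text
time_s: 25.05
ee_pos: [0.4567, 0.0385, 0.0152]
eef_rot: [-3.138, 0.0, 1.571]
force: [-0.2, -0.3, 0.4]
grip_width: 0.047
grip_force: 0.0
```

Call:
carry_out:
  motion:
    - [[0,0,0],0]
    - [[0,0,0],0]
    - [[0,0,0],0]
    - [[0,0,0],0]
    - [[0,0,0],0]
    - [[0,0,0],0]
    - [[0,0,0],0]
  hand: 1
  force: 20

```text
time_s: 25.75
ee_pos: [0.4581, 0.0385, 0.0171]
eef_rot: [3.141, -0.0, 1.571]
force: [-0.9, 0.1, 6.3]
grip_width: 0.0215
grip_force: 20.0
```

```bash
python3 plan.py 618 87.5 125 90
```

```text
t 25.8 ee [458.1  38.5  17.1] rpy [ 3.141 -0.     1.571] shift [ 0.245   0.7999 -0.5388] turn -0.0 rows 4.0 w 0.0215
```

Call:
carry_out:
  motion:
    - [[0,0,-0.1],0]
    - [[0,0,-0.3],0]
    - [[0,0,-0.54],0]
    - [[0.04,0.14,-0.54],0]
    - [[0.1,0.32,-0.54],0]
    - [[0.16,0.52,-0.54],0]
    - [[0.21,0.7,-0.54],0]
    - [[0.245,0.8,-0.54],0]
    - [[0.245,0.8,-0.54],0]
    - [[0.245,0.8,-0.54],0]

```text
time_s: 26.75
ee_pos: [0.6173, 0.0875, 0.124]
eef_rot: [-3.14, 0.0, 1.571]
force: [0.7, 0.3, -0.9]
grip_width: 0.0212
grip_force: 20.0
```

```bash
python3 plan.py 618 87.5 25 90
```

```text
t 26.8 ee [617.3  87.5 124. ] rpy [-3.14   0.     1.571] shift [2.000e-04 4.100e-03 4.951e-01] turn 0.0 rows 2.0 w 0.0212
```

Call:
carry_out:
  motion:
    - [[0,0.002,0.15],0]
    - [[0,0.002,0.3],0]
    - [[0,0.002,0.4],0]
    - [[0,0.002,0.45],0]
    - [[0,0.002,0.475],0]
    - [[0,0.002,0.49],0]
    - [[0,0.002,0.494],0]
    - [[0,0.002,0.494],0]
    - [[0,0.002,0.494],0]

```text
time_s: 27.65
ee_pos: [0.6185, 0.0875, 0.0265]
eef_rot: [3.141, -0.0, 1.571]
force: [-0.3, 0.5, -0.9]
grip_width: 0.0215
grip_force: 20.0
```

```bash
python3 plan.py 618 87.5 25 90;python3 -c "
from h import *
p,d=camera('side'); cv2.imwrite('pics/s8.png',cv2.resize(p[170:270,165:285],None,fx=5,fy=5,interpolation=cv2.INTER_CUBIC))"
```

```text
t 27.6 ee [618.5  87.5  26.5] rpy [ 3.141 -0.     1.571] shift [-0.0001 -0.0024  0.0075] turn -0.0 rows 0.0 w 0.0215
```

View pics/s8.png

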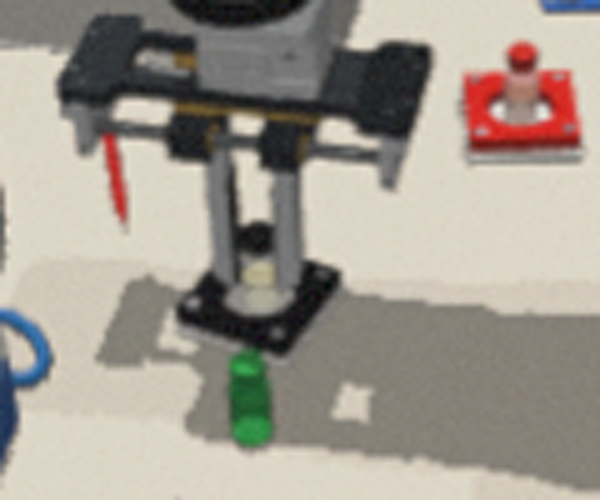

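The black vial is in the black bore (260,285), and the red vial stands centred in the red bore (522,95). Setting it down.

Call:
carry_out:
  motion:
    - [[0,0,0.004],0]
    - [[0,0,0.008],0]
    - [[0,0,0.008],0]

```text
time_s: 28.0
ee_pos: [0.6184, 0.0875, 0.0251]
eef_rot: [3.141, -0.0, 1.571]
force: [-3.5, -0.3, 7.2]
grip_width: 0.0217
grip_force: 20.0
```

Call:
carry_out:
  motion:
    - [[0,0,0],0]
    - [[0,0,0],0]
    - [[0,0,0],0]
    - [[0,0,0],0]
    - [[0,0,0],0]
  hand: 0

```text
time_s: 28.5
ee_pos: [0.6182, 0.0875, 0.0241]
eef_rot: [-3.141, 0.0, 1.571]
force: [0.1, -0.2, -0.2]
grip_width: 0.0472
grip_force: 0.0
```

Call:
carry_out:
  motion:
    - [[0,0,-0.1],0]
    - [[0,0,-0.3],0]
    - [[0,0,-0.5],0]
    - [[0,0,-0.7],0]
    - [[0.25,0,-0.8],0]
    - [[0.5,0,-0.8],0]
    - [[0.5,-0.25,-0.8],0]
    - [[0.5,-0.5,-0.8],0]
    - [[0.5,-0.75,-0.8],0]
    - [[0.5,-0.95,-0.8],0]
    - [[0.5,-0.95,-0.8],0]
    - [[0.5,-0.95,-0.8],0]

```text
time_s: 29.7
ee_pos: [0.4284, 0.1877, 0.1849]
eef_rot: [3.14, -0.0, 1.571]
force: [-0.4, 0.6, 0.1]
grip_width: 0.0468
grip_force: 0.0
```

```bash
python3 - <<'E'
from seg import *
s,ds=camera("side"); t,dt=camera("top")
comps("side",s,"black",(195,205,240,250),.054,5); comps("side",s,"red",(250,165,290,205),.054,5)
comps("side",s,"blue",(255,140,330,180),.031,5)
cv2.imwrite('pics/fin.png',np.hstack([cv2.resize(s[140:310,170:330],None,fx=3.4,fy=3.4,interpolation=cv2.INTER_CUBIC)]))
E
```

```text
side black z 0.054 px [216. 218.] area 24 mean [0.6175 0.0897] rect mm [618.8  90.1] [13.1 16.6] 13.5
side black z 0.054 px [216.2 230.5] area 219 mean [0.6056 0.1365] rect mm [606.5 130.4] [64.6 60.8] 75.1
side red z 0.054 px [268.6 181.1] area 22 mean [ 0.5054 -0.0978] rect mm [504.1 -96. ] [11.7 25.1] 8.2
side red z 0.054 px [262.8 192.7] area 127 mean [ 0.5138 -0.0394] rect mm [511.7 -46.2] [33.5 70.5] 9.8
side red z 0.054 px [278.3 192.3] area 43 mean [ 0.4711 -0.0489] rect mm [471.2 -55.4] [ 8.4 66.2] 7.2
side blue z 0.031 px [286.5 170. ] area 39 mean [ 0.4626 -0.1985] rect mm [ 456.5 -199.5] [66.2 11.2] 9.9
```

View pics/fin.png

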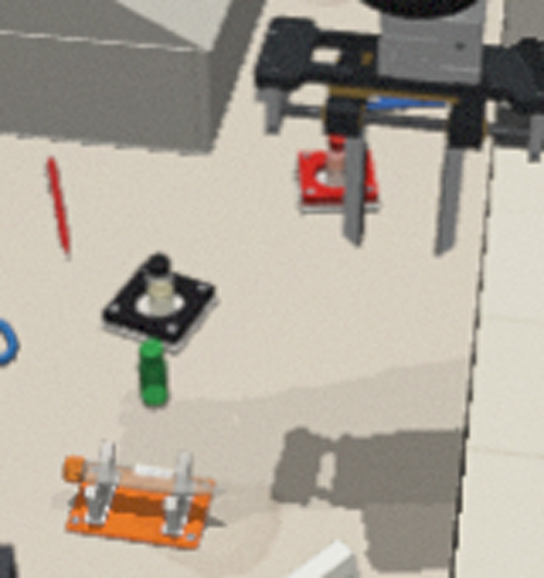

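The black vial is in its block (158,285), the red vial in its own (335,160), and the orange tube in the orange cradle (140,475). The blue tube was checked earlier. The arm is clear, so I'm handing in.

```bash
python3 -c "
from station import ctrl
print(ctrl.hand_in())"
```

```text
the job is handed in; nothing more can be done
None
```

All four samples are in the holders of their own cap colours by my camera checks, and the job is handed in at about 30 s of robot time; the hand-in gave no verdict back.

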